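# Press a rivet home in a model wing

### The arm

A 7-joint arm with a two-finger parallel gripper is mounted at the origin on the work surface. World frame = base frame: x ahead of the robot, y to its left, z up, the work surface at z = 0. Lengths are in m, angles in rad, forces in N, time in s.
With the tool pointing down it reaches from about 0.425 to 0.925 m from the base axis. Payload 6.8 kg.
Tool frame: the origin (TCP) lies at the very end of the fingers, on their centre line; the grasp point (between the pads) lies 19 mm behind it; z points along the fingers, y is the line along which they close (so a half turn about z gives the same grasp; the last joint's range is limited). The gripper opens to 85 mm and grips with 20 to 120 N. Pads are 22 mm wide; open, the fingers measure 114 mm over their backs; the gripper's body (76 mm by 85 mm) begins 54 mm behind the grasp point. The pads swing forward as they close: fully open they stand 13 mm farther back than shut.
Start: joints at [1.034, 0.477, 0.022, 1.555, -0.011, 1.109, -0.083], TCP at [0.281, -0.614, 0.231] pointing down, gripper open.
Joint ranges: [-2.96, 2.96], [-0.34, 2.1], [-1.41, 1.46], [0.24, 2.44], [-1.37, 4.51], [0.17, 1.92], [-2.96, 2.96]. Speed limits (rad/s): [2.39, 2.39, 3.14, 3.14, 3.14, 3.14, 3.14].

### API

Orientations are given as a unit quaternion [w, x, y, z].
In Python, from station import telemetry, viewer, job, search_frame, cut_out gives the robot as it stands. The module is installed in compiled form; this text tells all that it offers.
- The arm moves only by the shell command python3 -m crank 'ROWS' [FORCE]. ROWS is JSON, a list of rows, each an object with "delta_rot": the turn, a rotation vector about the tool's x, y, z in degrees, a list of three; "xyz": the shift along the tool's x, y, z in m, a list of three; "fingers": the gripper command: -1 is fully open, 1 is shut, values between are in proportion. In form: [{"delta_rot": [ax, ay, az], "xyz": [dx, dy, dz], "fingers": fingers}, ...]. A call has 1 to 10 rows; each row is the pose to reach, as a shift and turn from the pose commanded when the call began, along the tool's axes at that moment; what a row does not reach only later rows make up. A row lasts 1/10 s, in which the tool goes at most 50 mm and 8.59 degrees, less where a joint would pass 70% of its speed; a pose out of reach is approached as far as the arm can. A call with a gripper value outside its range is refused whole. The fingers move at their own pace and stop on an object; FORCE is the grip in N (left out, the last holds). Time passes only in rows, so rows that repeat a pose let the fingers close. It gives the time, the measured TCP pose, the force, the opening and the grip force at its end, in the units of the state.
- telemetry.get_obs(): the state, without advancing time (a new reading comes with each control period).
- viewer.read_camera(name): name is "side" or "top"; returns a dict with "img" (384x512x3 uint8, red, green, blue), "fx", "fy", "cx", "cy" (pixels), "origin" and "rotation" of the camera in the world. Camera axes: x right, y up, looking along -z (the intrinsics and any distortion apply to the point x, -y, -z); pixel columns grow to the right and rows downward; lengths in m; the calibration is good to about 2 mm. A picture is of the moment at which its call begins. There is no depth.
- job.hand_in(): hands the job in; it is judged then, once.
Trained networks look in the newest picture that a camera, given by its name, has taken for a name from the list of things; names that differ only in an ending like _2 or _b are one class to them, and where a whole thing is asked for, a point or a joint stands for the part that bears it (a point fixed in the world has none). Each returns a list of dicts, best first, with "score" (0 to 1); they miss things now and then, are a little off and sometimes report something else, mostly with a low value. They report only what shows in the picture. A call takes as long as a camera call.
- search_frame(camera, thing): "pixel" ([column, row] in pixels, amid what is visible of it).
- cut_out(camera, thing): "pixels" (384x512 bool, what is visible of it) and "pixel" ([column, row] in pixels, amid what is visible of it).
The state is a dict: "t": time; "q": joint angles; "joint_vel": joint speeds; "joint_torque": joint torques, N m; "eef_pos": TCP position; "tool_rot": TCP orientation; "contact_force": force on the tool from outside, world axes, zero at the start; "torque": the same for the moment, N m; "gripper_width": opening from 0.0 (shut) to 1.0 (fully open); "grasp_force": force on a finger pad.
Only numpy, scipy, OpenCV 4.12 (cv2) and the standard library are available. Lean on these libraries where they do the work, as an engineer would, in place of code of your own. Each camera call takes 0.05 s, during which the arm holds its last target. There are 200 camera calls.

### The job

Open the parts case by pressing its release tab down and sliding the clear cover back as far as it goes, and take out the wing half. Lay it flat along the work rest of the lever press with its proud rivet centred under the ram and let go, then pull the press lever right down to its stop so that the rivet is driven in, and let the lever spring back up. Leave the wing lying in the press and the case open, and do not disturb anything else on the bench.

Things in the scene. Friction and masses are not known exactly. Their poses are not given: they have to be found in the camera images.
- case: Parts case, fixed to the bench: white box with grey side rails, 106 mm along its x, 164 along y, rim 46 mm high; origin under its centre. Its clear cover (top 50 mm above the bench) slides towards the case's +x (at yaw 0: away from the robot). Inside, the wing lies on plinths 18 mm wide in x, 22 mm above the bench, with about 30 mm free on either side, down to a floor at 4 mm.
- cover (a joint): Slide of the cover: 0 shut, 0.098 m at its far stop (open). About 1.5 N of friction. The tab latches it when shut; it does not spring back.
- tab_pad (a point): Centre of the top of the release tab on the cover, 61 mm above the bench when up: a grey pad 36 (x) by 42 mm (y), with a rib 4.5 mm high along its +x end (near face 18 mm from this point) to push against. Axes as the case's; moves with the cover. On its -y side, 25 mm or more from this point, stand the case's rail and a small keeper, up to 63 mm high.
- tab (a joint): Travel of the sprung release tab: 0 up, 0.006 m fully down. 1.5 N to start, 5 N fully down; past 0.0045 its tooth is free of the keeper and the cover can slide. The keeper matters over the first 20 mm of the cover's travel only; after that the tab may be up or down.
- wing_mid (a point): Centre, half-way up, of the wing half: loose flat grey panel 130 mm long (its x, root to tip), 30 wide (y), 8 thick, about 60 g. The rivet is 50 mm from this point on the -x (root) side; near the root, x -64 to -8 mm, a fillet widens the +y edge by up to 5 mm. From x 0 to the tip the edges are parallel: grip there. In the case the root lies towards the case's -y.
- rivet_head (a point): Centre of the top of the steel rivet head, 10 mm diameter and 3 mm thick, on the wing. While proud its top is 10 mm above the wing's upper face.
- rivet (a joint): How far the rivet has been driven into the wing: 0 proud, 0.007 m the most. It takes about 20 N and stays where it is pushed. A full lever stroke drives it about 0.006.
- anvil (a point): Centre of the flat top of the press's anvil (50 by 50 mm), 45 mm above the bench, under the ram's axis; axes are the press's. A narrow work rest (16 mm wide, level with the anvil) runs from it to y +110 mm. The wing lies flat on both, rivet under the ram, tip towards the press's +y.
- ram_up (a point): Centre of the ram's tip when up (16 mm diameter, 36 mm above the anvil; this point is fixed). The press's head, 44 mm wide in y, reaches from x -29 mm back to the column at x 76 to 120 mm, from 125 to 200 mm above the bench; front and +y side below it are open, so the part goes in from the +y side. Press fixed to the bench; at yaw 0 its +x points away from the robot.
- lever_grip (a point): Centre of the lever's handle: a black bar 18 mm in diameter and 68 mm long along the press's y, on the press's -y side, at the free end of the lever. At rest it is 0.246 m above the bench, at the stop 0.114 m. Pushing it down from above works.
- lever_pivot (a point): Fixed point on the lever's axis (parallel to the press's y), level with the middle of the handle; the handle's centre moves on a circle of radius 150 mm about it. The lever starts 40 degrees above level, pointing to the press's -x, and swings down.
- lever (a joint): Lever angle: 0 up at rest, 0.95 rad down at its stop. Sprung: it returns by itself. The handle needs 3 N to 5 N, up to 10 N while the rivet is being driven.
- paint_a: Bystander: paint jar, 38 mm diameter, 62 mm high, far side between case and press; origin under its centre.
- paint_b: Bystander: the same jar, near side between case and press; origin under its centre.
- glue: Bystander: glue bottle, 44 mm diameter, 85 mm high; origin under its centre.
- sanding_block: Bystander: wooden sanding block 70 x 28 x 14 mm; origin under its centre.
- sprue: Bystander: flat grey sprue frame 120 x 64 x 4 mm; origin under its centre.
- file: Bystander: slim hand tool 150 mm long.
- dish: Bystander: white dish 70 mm across, 22 mm high; origin under its centre.

How it is judged:
By the outcome, as a careful person would: the job done as asked, in the order asked, and still so for the second after the job is handed in, with the robot touching nothing.
It also fails if it takes over 72 s, if anything falls off the work surface, if the arm or the gripper's body presses on something with over 40 N, if the wrist force passes 120 N, or if a joint passes its speed limit or range.

## Working session

There is one attempt and no reset: what is moved stays moved. The work goes in short steps, Python scripts to look and compute and a shell command to move; the robot and the scene stay as the last step left them, time stands still between calls to the robot, and variables do not carry over. Pictures are saved under pics/ and viewed, at most 10 in all, crops included, and the job is handed in when it is done.

```bash
mkdir -p pics
python3 - <<'E'
from station import telemetry, viewer, search_frame
import cv2, numpy as np
o=telemetry.get_obs(); print({k:np.round(v,3).tolist() for k,v in o.items()})
ims=[]
for c in ("top","side"):
    r=viewer.read_camera(c); ims.append(r["img"])
    print(c,r["fx"],r["fy"],r["cx"],r["cy"],np.round(r["origin"],4).tolist(),np.round(r["rotation"],4).tolist(),[k for k in r])
    for n in "case tab_pad wing_mid rivet_head anvil ram_up lever_grip lever_pivot paint_a glue sanding_block sprue file dish".split():
        try: print(n,[(np.round(d["pixel"],1).tolist(),round(d["score"],2)) for d in search_frame(c,n)[:3]])
        except Exception as e: print(n,e)
    cv2.imwrite(f"pics/{c}0.png",cv2.resize(r["img"][:,:,::-1],(768,576)))
E
```

```text
{'t': 0.0, 'q': [1.034, 0.478, 0.022, 1.556, -0.012, 1.109, -0.083], 'joint_vel': [-0.001, 0.003, 0.001, 0.001, -0.001, 0.001, 0.001], 'joint_torque': [0.0, -59.646, 1.608, -28.12, 0.012, 0.009, -0.0], 'eef_pos': [0.28, -0.613, 0.23], 'tool_rot': [-0.001, 0.977, 0.213, -0.0], 'contact_force': [-0.456, -0.163, 0.716], 'torque': [-0.083, 0.047, -0.005], 'grasp_force': 0.0, 'gripper_width': 0.998}
top 360.1007816720576 360.1007816720576 253.63437228659578 187.03168462293664 [0.4817, -0.0329, 1.1349] [-0.6998, -0.0301, 0.0205, 0.7134] ['img', 'fx', 'fy', 'cx', 'cy', 'origin', 'rotation']
case [([181.0, 201.6], 0.8), ([317.6, 197.1], 0.5)]
tab_pad [([193.8, 197.3], 0.44)]
wing_mid []
rivet_head [([209.2, 125.2], 0.54)]
anvil [([209.7, 125.7], 0.49)]
ram_up [([316.3, 198.1], 0.79), ([398.4, 185.8], 0.25)]
lever_grip [([343.3, 237.3], 0.9), ([318.3, 195.8], 0.22)]
lever_pivot [([316.6, 198.4], 0.71)]
paint_a [([244.6, 240.4], 0.67), ([244.6, 155.5], 0.46)]
glue [([124.8, 272.9], 0.61)]
sanding_block [([104.6, 184.4], 0.57)]
sprue [([397.9, 199.2], 0.61)]
file [([124.5, 271.6], 0.69)]
dish [([294.3, 123.6], 0.62)]
side 449.02476193342716 449.02476193342716 259.34266366484195 187.29993395986435 [0.0108, 0.828, 0.9993] [-0.2615, -0.1167, 0.4124, 0.8648] ['img', 'fx', 'fy', 'cx', 'cy', 'origin', 'rotation']
case [([219.5, 278.2], 0.61)]
tab_pad [([226.3, 256.0], 0.46)]
wing_mid []
rivet_head []
anvil [([289.9, 172.8], 0.64)]
ram_up [([290.3, 174.0], 0.6), ([177.1, 223.9], 0.33)]
lever_grip [([339.3, 147.2], 0.53)]
lever_pivot [([297.0, 250.4], 0.63), ([291.5, 177.2], 0.57)]
paint_a [([226.0, 216.2], 0.81), ([296.4, 251.1], 0.76), ([341.1, 150.7], 0.41)]
glue [([177.7, 223.8], 0.72)]
sanding_block [([142.0, 336.0], 0.89)]
sprue [([322.7, 165.1], 0.45), ([297.2, 250.0], 0.22)]
file [([249.5, 370.9], 0.78)]
dish [([226.2, 217.0], 0.57), ([230.9, 178.8], 0.45)]
```

View pics/top0.png

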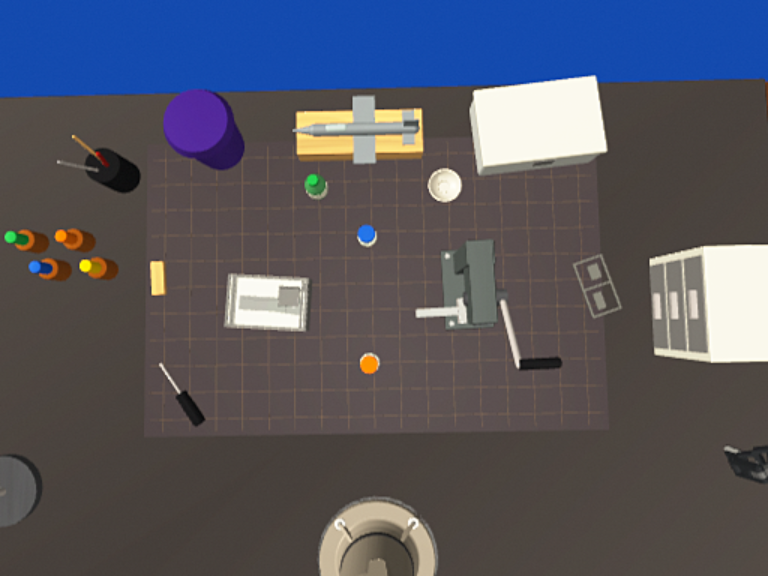

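View pics/side0.png

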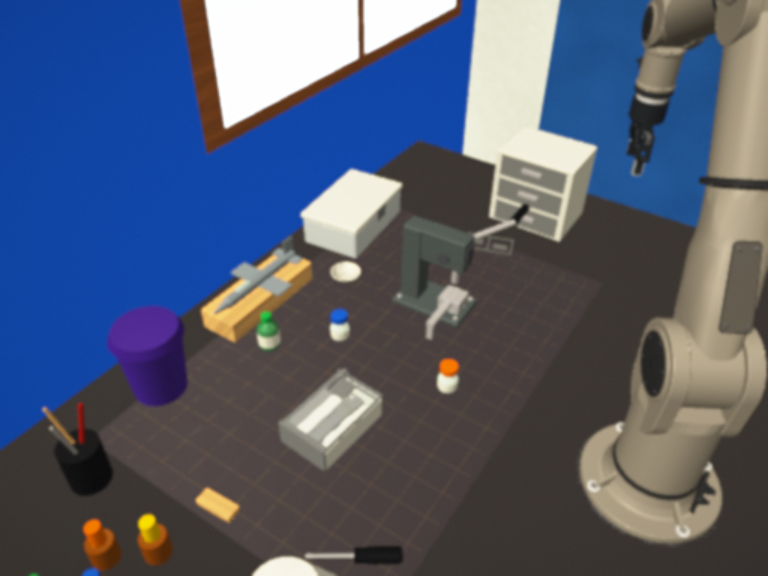

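The top view shows the case near (180,201), with the tab at its right (-y) end. The press is at (313,190) and its handle at (360,242). Jars stand at (245,157) and (246,242).

```bash
cat > h.py <<'E'
import numpy as np, cv2
from scipy.spatial.transform import Rotation as R
from station import telemetry, viewer, search_frame, cut_out
def rot(q): return R.from_quat(q,scalar_first=True).as_matrix()
def proj(r,P):
    p=(np.atleast_2d(P)-r["origin"])@rot(r["rotation"]); p=p*[1,-1,-1]
    return np.c_[r["fx"]*p[:,0]/p[:,2]+r["cx"], r["fy"]*p[:,1]/p[:,2]+r["cy"]]
def back(r,uv,z):
    uv=np.atleast_2d(uv).astype(float)
    d=np.c_[(uv[:,0]-r["cx"])/r["fx"],-(uv[:,1]-r["cy"])/r["fy"],-np.ones(len(uv))]@rot(r["rotation"]).T
    o=np.array(r["origin"]); return o+d*((z-o[2])/d[:,2])[:,None]
def W(pose,P):
    x,y,yaw=pose; c,s=np.cos(yaw),np.sin(yaw); P=np.atleast_2d(P)
    return np.c_[x+c*P[:,0]-s*P[:,1],y+s*P[:,0]+c*P[:,1],P[:,2]]
def tri(r1,u1,r2,u2):
    a=[];b=[]
    for r,u in((r1,u1),(r2,u2)):
        d=back(r,u,0)[0]-r["origin"]; d/=np.linalg.norm(d); M=np.eye(3)-np.outer(d,d); a.append(M); b.append(M@r["origin"])
    x=np.linalg.lstsq(np.vstack(a),np.hstack(b),rcond=None)[0]; return x
E
python3 - <<'E'
from h import *
t=viewer.read_camera("top"); s=viewer.read_camera("side")
def best(c,n):
    l=cut_out(c,n); return (l[0] if l else None)
for n,z in(("case",.046),("tab_pad",.061),("lever_grip",.246),("anvil",.045),("ram_up",.081),("paint_a",.06),("glue",.085)):
    for c,r in(("top",t),("side",s)):
        d=best(c,n)
        if d is None: print(n,c,None);continue
        m=d["pixels"]; ys,xs=np.nonzero(m)
        rect=cv2.minAreaRect(np.c_[xs,ys].astype(np.float32))
        print(n,c,round(d["score"],2),m.sum(),np.round(d["pixel"],1),back(r,d["pixel"],z)[0].round(3),np.round(cv2.boxPoints(rect),1).tolist() if c=="top" else "")
print(back(t,[[343.3,237.3],[344.5,242],[374,242]],.246).round(4))
a=cv2.resize(t["img"][170:230,140:220,::-1],(800,600),interpolation=cv2.INTER_CUBIC); b=cv2.resize(t["img"][150:255,265:405,::-1],(800,600),interpolation=cv2.INTER_CUBIC)
cv2.imwrite("pics/c1.png",np.hstack([cv2.resize(a,(400,300)),cv2.resize(b,(400,300))])) if 0 else (cv2.imwrite("pics/c1.png",a),cv2.imwrite("pics/c2.png",b))
E
```

```text
case top 0.74 2098 [179.  201.4] [0.521 0.208 0.046] [[148.39999389648438, 218.60000610351562], [150.1999969482422, 181.8000030517578], [208.60000610351562, 184.6999969482422], [206.8000030517578, 221.5]]
case side 0.88 2540 [220.  277.7] [0.517 0.226 0.046] 
tab_pad top 0.72 164 [190.9 196.4] [0.535 0.169 0.061] [[185.0, 203.0], [185.0, 191.0], [200.0, 191.0], [200.0, 203.0]]
tab_pad side 0.47 195 [228.5 253.4] [0.541 0.153 0.061] 
lever_grip top 0.57 405 [344.1 239.6] [ 0.413 -0.24   0.246] [[315.8999938964844, 208.3000030517578], [335.20001220703125, 193.0], [374.1000061035156, 242.39999389648438], [354.70001220703125, 257.6000061035156]]
lever_grip side 0.69 191 [335.1 149.4] [ 0.42  -0.224  0.246] 
anvil top 0.95 2718 [316.9 194.5] [ 0.534 -0.21   0.045] [[272.8999938964844, 208.3000030517578], [304.6000061035156, 147.8000030517578], [398.20001220703125, 196.6999969482422], [366.6000061035156, 257.29998779296875]]
anvil side 0.86 2989 [291.1 172.8] [ 0.593 -0.286  0.045] 
ram_up top 0.85 2525 [316.1 195. ] [ 0.531 -0.201  0.081] [[273.79998779296875, 208.3000030517578], [304.6000061035156, 148.5], [397.6000061035156, 196.3000030517578], [366.70001220703125, 256.20001220703125]]
ram_up side 0.71 3042 [290.  176.2] [ 0.565 -0.226  0.081] 
paint_a top 0.43 115 [246.3 238.7] [0.406 0.006 0.06 ] [[238.0, 242.0], [246.0, 234.0], [253.5, 241.5], [245.5, 249.5]]
paint_a side 0.73 228 [226.8 216.4] [0.636 0.033 0.06 ] 
glue top 0.67 219 [210.8 123.5] [0.749 0.104 0.085] [[199.5, 123.5], [209.5, 113.5], [221.5, 125.5], [211.5, 135.5]]
glue side 0.69 318 [179.7 222.5] [0.718 0.153 0.085] 
[[ 0.4182 -0.238   0.246 ]
 [ 0.4068 -0.2405  0.246 ]
 [ 0.4056 -0.3122  0.246 ]]
```

View pics/c1.png

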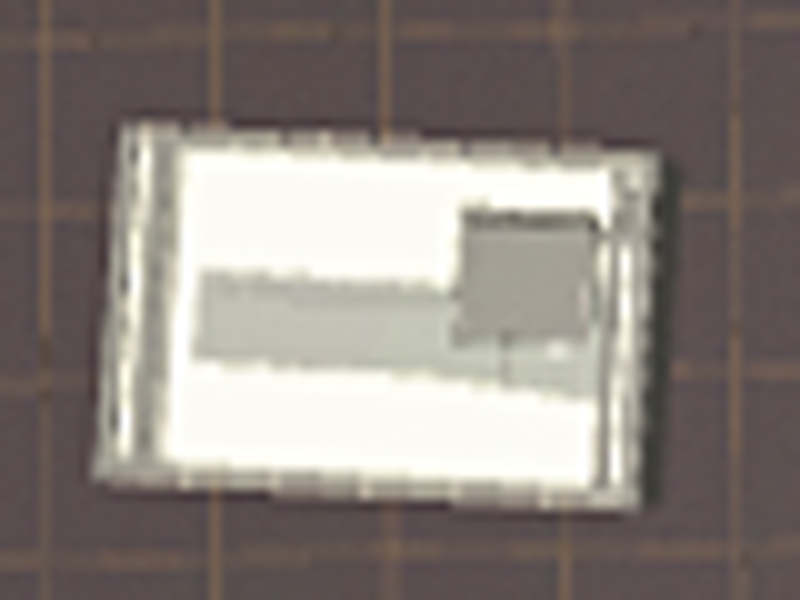

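View pics/c2.png

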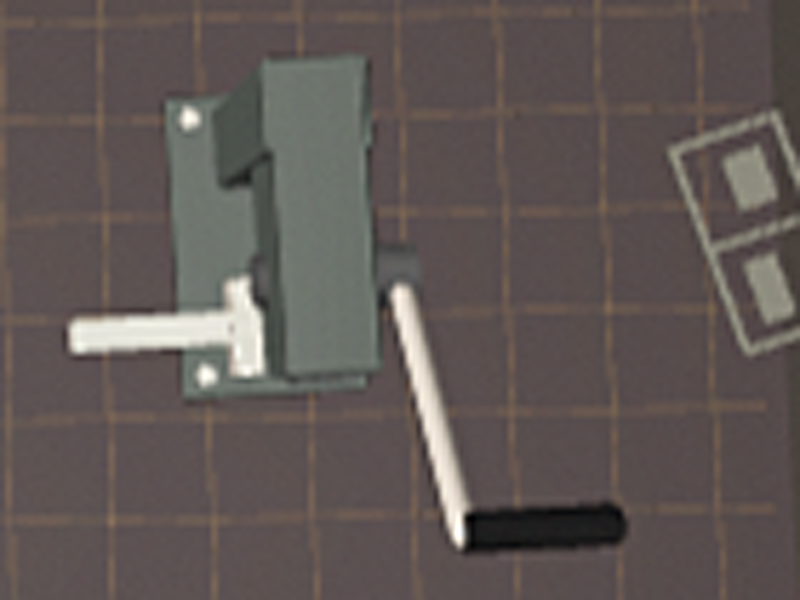

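The crops show the case rim corners, the wing under the clear cover with its tip to the left (+y), and the tab at U 455–598, V 208–340. The press rest, anvil edge and black handle are also clear. I'll fit poses to these features and cross-check them in the side view.

```bash
cat >> h.py <<'E'
def fit(r,P,uv,p0):
    from scipy.optimize import least_squares
    return least_squares(lambda p:(proj(r,W(p,P))-uv).ravel(),p0,loss="soft_l1")
E
python3 - <<'E'
from h import *
t=viewer.read_camera("top"); s=viewer.read_camera("side")
c1=lambda A:(np.array(A,float)+.5)/10-.5+[140,170]
c2=lambda A:(np.array(A,float)+.5)/(800/140)-.5+[265,150]
P=np.array([[53,82,46],[53,-82,46],[-53,-82,46],[-53,82,46]])/1e3
f=fit(t,P,c1([[120,125],[660,150],[640,510],[95,480]]),[.52,.21,0]); C=f.x
print("case",C.round(4),np.degrees(C[2]),f.fun.round(2))
B=back(t,c1([[452,340],[590,340],[598,225],[460,220],[598,215],[460,208]]),.061); 
B=W((0,0,-C[2]),B-[C[0],C[1],0]); print("tab in case",B.round(4))
wg=back(t,c1([[200,268],[195,358]]),.030); print("wing tip in case",W((0,0,-C[2]),wg-[C[0],C[1],0]).round(4))
Q=np.array([[8,110,45],[-8,110,45],[25,25,45],[-25,25,45]])/1e3
g=fit(t,Q,c2([[69,320],[71,353],[228,278],[236,376]]),[.52,-.2,0]); p=g.x
print("press",p.round(4),np.degrees(p[2]),g.fun.round(2))
H=back(t,c2([[463,530],[627,523]]),.246); print("handle ends",H.round(4)); 
h=H.mean(0); print("handle in press",W((0,0,-p[2]),h-[p[0],p[1],0]).round(4))
jars=[back(t,proj_uv,.06)[0].round(3) for proj_uv in ([244.6,156],[246,241.5])]; print(jars)
# overlay on side
im=cv2.resize(s["img"][:,:,::-1],None,fx=4,fy=4,interpolation=cv2.INTER_CUBIC)
def dr(X,col,close=True):
    cv2.polylines(im,[np.round((proj(s,X)+.5)*4).astype(int)],close,col,1)
dr(W(C,P),(0,0,255)); dr(W(C,P*[1,1,0]),(0,0,255))
tp=np.array([[18,21,61],[18,-21,61],[-18,-21,61],[-18,21,61]])/1e3
tc=np.r_[B[:2,0].mean()+.018,(B[0,1]+B[1,1])/2,0]; print("tab c",tc, W(C,tc))
dr(W(C,tp+tc),(0,255,0))
A=np.array([[25,25,45],[25,-25,45],[-25,-25,45],[-25,25,45]])/1e3
dr(W(p,A),(255,0,255)); dr(W(p,np.array([[8,25,45],[8,110,45],[-8,110,45],[-8,25,45]])/1e3),(0,255,255)); dr(H,(0,255,255),False)
cv2.imwrite("pics/s2.png",np.hstack([im[880:1360,680:1080],im[440:920,1020:1420]]))
E
```

```text
case [ 0.5217  0.2132 -0.0686] -3.9320666052605078 [ 0.2   0.36 -0.18  0.47 -0.26 -0.55  0.25 -0.28]
tab in case [[-0.0065 -0.0259  0.061 ]
 [-0.0044 -0.0672  0.061 ]
 [ 0.03   -0.0675  0.061 ]
 [ 0.0295 -0.026   0.061 ]
 [ 0.033  -0.0673  0.061 ]
 [ 0.0331 -0.0258  0.061 ]]
wing tip in case [[ 0.0123  0.0597  0.03  ]
 [-0.0155  0.0593  0.03  ]]
press [ 0.4983 -0.1979  0.0419] 2.4030774470352125 [ 0.11  0.26  0.1  -0.22  0.01  0.27 -0.22 -0.31]
handle ends [[ 0.406  -0.2432  0.246 ]
 [ 0.4077 -0.313   0.246 ]]
handle in press [[-0.0948 -0.0764  0.246 ]]
[array([0.653, 0.006, 0.06 ]), array([0.398, 0.007, 0.06 ])]
tab c [ 0.01253267 -0.04656129  0.        ] [[0.53105705 0.16585457 0.        ]]
```

View pics/s2.png

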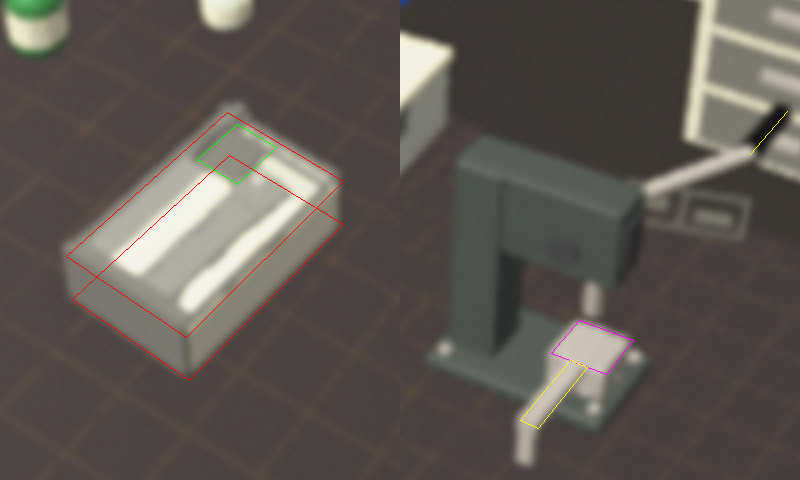

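```bash
cat >> h.py <<'E'
CASE=np.array([.5217,.2132,-.0686]); PRESS=np.array([.4983,-.1979,.0419])
def Rt(yaw):  # tool x at heading yaw (rad), z down
    x=np.array([np.cos(yaw),np.sin(yaw),0]); z=np.array([0,0,-1.]); return np.c_[x,np.cross(z,x),z]
def show():
    o=telemetry.get_obs(); print("t",round(o["t"],2),"pos",np.round(o["eef_pos"],4),"F",np.round(o["contact_force"],1),"w",round(o["gripper_width"]*85,1),"gf",round(o["grasp_force"],1),"q7",round(o["q"][6],2)); return o
def go(*pts):
    o=show(); Rc=rot(o["tool_rot"]); 
    for name,p,yaw in pts:
        print(name,"xyz",(Rc.T@(np.array(p)-o["eef_pos"])).round(4).tolist(),"rot",np.degrees(R.from_matrix(Rc.T@Rt(yaw)).as_rotvec()).round(2).tolist())
YC=np.pi/2+CASE[2]; YP=np.pi/2+PRESS[2]
E
python3 - <<'E'
from h import *
o=telemetry.get_obs()["eef_pos"]
p=W(CASE,[.0115,-.0466,.10])[0]; print(p)
go(("up",[o[0],o[1],.36],YC),("mid",[.42,-.2,.36],YC),("over",[p[0],p[1],.36],YC),("down",p,YC))
E
```

```text
[0.5299787  0.16592132 0.1       ]
t 2.4 pos [ 0.2807 -0.6139  0.2313] F [-0.9 -0.2  0.5] w 85.4 gf 0.0 q7 -0.08
up xyz [0.0, 0.0, -0.1287] rot [0.0, -0.0, -61.5]
mid xyz [0.2988, -0.3185, -0.1287] rot [0.0, -0.0, -61.5]
over xyz [0.551, -0.6056, -0.1287] rot [0.0, -0.0, -61.5]
down xyz [0.551, -0.6056, 0.1313] rot [0.0, -0.0, -61.5]
```

```bash
python3 -m crank '[{"delta_rot":[0,0,0],"xyz":[0,0,-0.05],"fingers":1},{"delta_rot":[0,0,0],"xyz":[0,0,-0.10],"fingers":1},{"delta_rot":[0,0,-8],"xyz":[0.03,-0.03,-0.13],"fingers":1},{"delta_rot":[0,0,-16],"xyz":[0.06,-0.065,-0.13],"fingers":1},{"delta_rot":[0,0,-24],"xyz":[0.10,-0.105,-0.13],"fingers":1},{"delta_rot":[0,0,-32],"xyz":[0.135,-0.145,-0.13],"fingers":1},{"delta_rot":[0,0,-40],"xyz":[0.17,-0.18,-0.13],"fingers":1},{"delta_rot":[0,0,-48],"xyz":[0.20,-0.215,-0.13],"fingers":1},{"delta_rot":[0,0,-56],"xyz":[0.235,-0.25,-0.13],"fingers":1},{"delta_rot":[0,0,-61.5],"xyz":[0.27,-0.285,-0.13],"fingers":1}]' 30
python3 - <<'E'
from h import *
p=W(CASE,[.0115,-.0466,.10])[0]
go(("over",[p[0],p[1],.36],YC),("down",p,YC))
E
```

```text
t: 3.4
eef_pos: [0.4064, -0.2445, 0.3616]
tool_rot: [0.0, 0.729, 0.684, -0.0]
contact_force: [1.2, -0.6, 0.3]
gripper_width: -0.001
grasp_force: 0.0
t 3.4 pos [ 0.4064 -0.2445  0.3616] F [ 1.2 -0.6  0.3] w -0.1 gf 0.0 q7 0.33
over xyz [0.4175, 0.0972, 0.0014] rot [0.04, 0.04, 0.27]
down xyz [0.4177, 0.097, 0.2614] rot [0.04, 0.04, 0.27]
```

```bash
python3 -m crank '[{"delta_rot":[0,0,0],"xyz":[0.048,0.011,0.0],"fingers":1},{"delta_rot":[0,0,0],"xyz":[0.095,0.022,0.0],"fingers":1},{"delta_rot":[0,0,0],"xyz":[0.14,0.033,0.01],"fingers":1},{"delta_rot":[0,0,0],"xyz":[0.185,0.043,0.03],"fingers":1},{"delta_rot":[0,0,0],"xyz":[0.23,0.053,0.05],"fingers":1},{"delta_rot":[0,0,0],"xyz":[0.275,0.064,0.07],"fingers":1},{"delta_rot":[0,0,0.3],"xyz":[0.318,0.074,0.09],"fingers":1},{"delta_rot":[0,0,0.3],"xyz":[0.362,0.084,0.11],"fingers":1},{"delta_rot":[0,0,0.3],"xyz":[0.40,0.093,0.14],"fingers":1},{"delta_rot":[0,0,0.3],"xyz":[0.4175,0.097,0.18],"fingers":1}]'
python3 - <<'E'
from h import *
p=W(CASE,[.0115,-.0466,.10])[0]
go(("down",p,YC))
E
```

```text
t: 4.4
eef_pos: [0.5332, 0.1685, 0.1819]
tool_rot: [0.0, 0.731, 0.682, 0.003]
contact_force: [1.1, -0.6, -0.2]
gripper_width: -0.001
grasp_force: 0.0
t 4.4 pos [0.5332 0.1685 0.1819] F [ 1.1 -0.6 -0.2] w -0.1 gf 0.0 q7 -0.75
down xyz [-0.0031, -0.0034, 0.0819] rot [0.23, -0.23, -0.09]
```

```bash
python3 -m crank '[{"delta_rot":[0,0,0],"xyz":[0,0,0.045],"fingers":1},{"delta_rot":[0,0,0],"xyz":[0,0,0.08],"fingers":1},{"delta_rot":[0,0,0],"xyz":[0,0,0.10],"fingers":1},{"delta_rot":[0,0,0],"xyz":[0,0,0.10],"fingers":1}]'
python3 - <<'E'
from h import *
t=viewer.read_camera("top"); s=viewer.read_camera("side")
p=W(CASE,[.0115,-.0466,.0545])[0]
go(("down",p,YC))
im=np.hstack([cv2.resize(t["img"][165:225,150:210,::-1],(400,400),interpolation=cv2.INTER_CUBIC),cv2.resize(s["img"][215:275,195:255,::-1],(400,400),interpolation=cv2.INTER_CUBIC)])
cv2.imwrite("pics/n1.png",im)
E
```

```text
t: 4.8
eef_pos: [0.5296, 0.1625, 0.0784]
tool_rot: [-0.001, 0.733, 0.681, -0.003]
contact_force: [-0.7, -0.3, 0.0]
gripper_width: -0.001
grasp_force: 0.0
t 4.9 pos [0.532  0.1636 0.0818] F [ 0.3 -0.2  0.7] w -0.0 gf 0.0 q7 -0.84
down xyz [0.0021, -0.0022, 0.0273] rot [0.01, -0.01, -0.3]
```

View pics/n1.png

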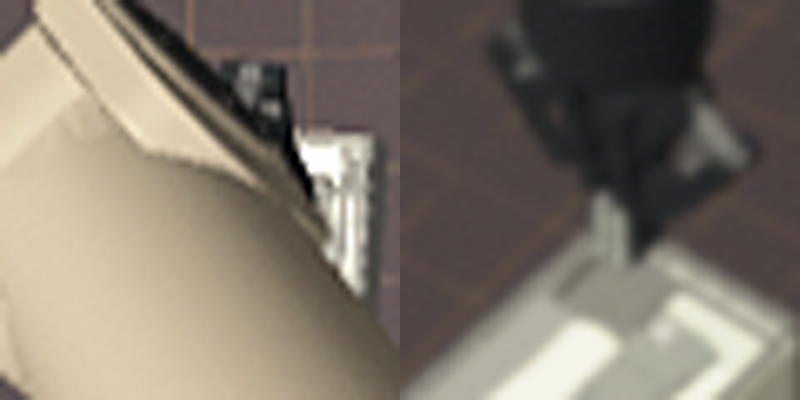

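The side view shows the closed fingers at (620,240), just above the pad. Pressing down next.

```bash
python3 -m crank '[{"delta_rot":[0,0,-0.3],"xyz":[0.002,-0.002,0.012],"fingers":1},{"delta_rot":[0,0,-0.3],"xyz":[0.002,-0.002,0.02],"fingers":1},{"delta_rot":[0,0,-0.3],"xyz":[0.002,-0.002,0.025],"fingers":1},{"delta_rot":[0,0,-0.3],"xyz":[0.002,-0.002,0.0275],"fingers":1},{"delta_rot":[0,0,-0.3],"xyz":[0.002,-0.002,0.0275],"fingers":1},{"delta_rot":[0,0,-0.3],"xyz":[0.002,-0.002,0.0275],"fingers":1}]'
python3 - <<'E'
from h import *
p=W(CASE,[.0115,-.0466,.0545])[0]
go(("down",p,YC))
E
```

```text
t: 5.5
eef_pos: [0.5308, 0.1657, 0.0548]
tool_rot: [0.001, 0.731, 0.682, 0.001]
contact_force: [-0.3, 0.1, 7.4]
gripper_width: -0.002
grasp_force: 3.7
t 5.5 pos [0.5308 0.1657 0.0548] F [-0.3  0.1  7.4] w -0.2 gf 3.7 q7 -0.87
down xyz [0.0002, -0.0008, 0.0003] rot [0.11, -0.01, -0.02]
```

```bash
python3 -m crank '[{"delta_rot":[0,0,0],"xyz":[0,0.004,0],"fingers":1},{"delta_rot":[0,0,0],"xyz":[0,0.01,0],"fingers":1},{"delta_rot":[0,0,0],"xyz":[0,0.018,0],"fingers":1},{"delta_rot":[0,0,0],"xyz":[0,0.028,0],"fingers":1},{"delta_rot":[0,0,0],"xyz":[0,0.04,0],"fingers":1},{"delta_rot":[0,0,0],"xyz":[0,0.052,0],"fingers":1},{"delta_rot":[0,0,0],"xyz":[0,0.064,0],"fingers":1},{"delta_rot":[0,0,0],"xyz":[0,0.076,0],"fingers":1},{"delta_rot":[0,0,0],"xyz":[0,0.086,0],"fingers":1},{"delta_rot":[0,0,0],"xyz":[0,0.094,0],"fingers":1}]'
```

```text
t: 6.5
eef_pos: [0.6248, 0.1588, 0.0549]
tool_rot: [0.001, 0.731, 0.682, 0.0]
contact_force: [-1.6, -1.0, 7.3]
gripper_width: -0.0
grasp_force: 3.9
```

```bash
python3 -m crank '[{"delta_rot":[0,0,0],"xyz":[0,0.003,0],"fingers":1},{"delta_rot":[0,0,0],"xyz":[0,0.006,0],"fingers":1},{"delta_rot":[0,0,0],"xyz":[0,0.008,0],"fingers":1},{"delta_rot":[0,0,0],"xyz":[0,0.008,0],"fingers":1}]'
```

```text
t: 6.9
eef_pos: [0.6301, 0.1586, 0.0546]
tool_rot: [-0.0, 0.731, 0.682, -0.001]
contact_force: [-6.4, -2.1, 11.1]
gripper_width: 0.002
grasp_force: 5.5
```

```bash
python3 -m crank '[{"delta_rot":[0,0,0],"xyz":[0,0.003,0],"fingers":1},{"delta_rot":[0,0,0],"xyz":[0,0.004,0],"fingers":1},{"delta_rot":[0,0,0],"xyz":[0,0.004,0],"fingers":1}]'
```

```text
t: 7.2
eef_pos: [0.6347, 0.1588, 0.0546]
tool_rot: [-0.0, 0.731, 0.683, -0.001]
contact_force: [-4.8, -1.2, 8.4]
gripper_width: -0.002
grasp_force: 4.6
```

```bash
python3 -m crank '[{"delta_rot":[0,0,0],"xyz":[0,0.003,0],"fingers":1},{"delta_rot":[0,0,0],"xyz":[0,0.005,0],"fingers":1},{"delta_rot":[0,0,0],"xyz":[0,0.005,0],"fingers":1}]'
python3 - <<'E'
from h import *
show()
E
```

```text
t: 7.5
eef_pos: [0.6398, 0.1587, 0.0546]
tool_rot: [-0.0, 0.731, 0.683, -0.0]
contact_force: [-4.5, -0.7, 8.6]
gripper_width: -0.002
grasp_force: 4.2
t 7.5 pos [0.6398 0.1587 0.0546] F [-4.5 -0.7  8.6] w -0.2 gf 4.2 q7 -0.75
```

```bash
python3 -m crank '[{"delta_rot":[0,0,0],"xyz":[0,0.003,0],"fingers":1},{"delta_rot":[0,0,0],"xyz":[0,0.005,0],"fingers":1},{"delta_rot":[0,0,0],"xyz":[0,0.005,0],"fingers":1}]'
python3 - <<'E'
from h import *
show()
t=viewer.read_camera("top"); s=viewer.read_camera("side")
f=lambda im,s: cv2.resize(im,s,interpolation=cv2.INTER_CUBIC)
cv2.imwrite("pics/n2.png",np.hstack([f(t["img"][150:230,140:220,::-1],(400,400)),f(s["img"][200:300,160:260,::-1],(400,400))]))
E
```

```text
t: 7.8
eef_pos: [0.643, 0.1585, 0.0543]
tool_rot: [-0.001, 0.731, 0.683, -0.002]
contact_force: [-10.1, -0.4, 12.2]
gripper_width: 0.003
grasp_force: 7.2
t 7.8 pos [0.643  0.1585 0.0543] F [-10.1  -0.4  12.2] w 0.2 gf 7.2 q7 -0.75
```

View pics/n2.png

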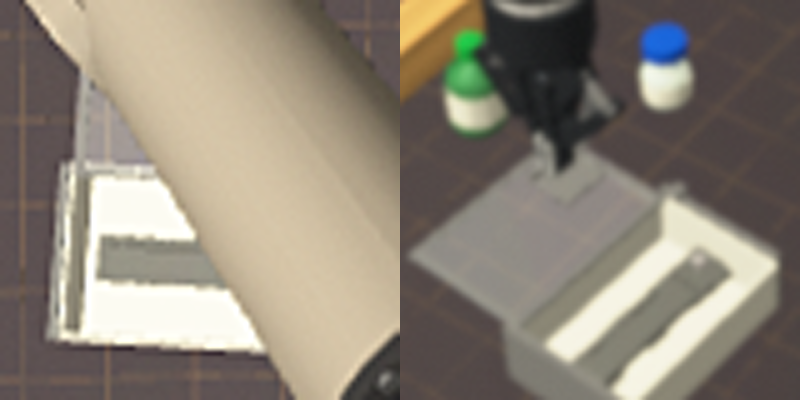

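The cover is fully back and the wing is exposed, with its rivet at (700,262) in the right half. One more small push will confirm the stop; then I'll lift and move over the wing.

```bash
python3 -m crank '[{"delta_rot":[0,0,0],"xyz":[0,0.003,0],"fingers":1},{"delta_rot":[0,0,0],"xyz":[0,0.003,0],"fingers":1}]'
python3 -m crank '[{"delta_rot":[0,0,0],"xyz":[0,-0.006,-0.02],"fingers":1},{"delta_rot":[0,0,0],"xyz":[0,-0.006,-0.06],"fingers":1},{"delta_rot":[0,0,0],"xyz":[0.02,-0.03,-0.09],"fingers":-0.08},{"delta_rot":[0,0,0],"xyz":[0.04,-0.07,-0.09],"fingers":-0.08},{"delta_rot":[0,0,0],"xyz":[0.06,-0.11,-0.09],"fingers":-0.08},{"delta_rot":[0,0,0],"xyz":[0.06,-0.11,-0.09],"fingers":-0.08},{"delta_rot":[0,0,0],"xyz":[0.06,-0.11,-0.09],"fingers":-0.08}]' 60
python3 - <<'E'
from h import *
s=viewer.read_camera("side"); show()
for n in("rivet_head","wing_mid"):
    print(n,[(d["pixel"],round(d["score"],2)) for d in search_frame("side",n)[:3]])
    l=search_frame("side",n)
    if l:
        X=back(s,l[0]["pixel"],.040 if n[0]=="r" else .030)[0]; print(X.round(4),W((0,0,-CASE[2]),X-[CASE[0],CASE[1],0]).round(4))
d=cut_out("side","wing_mid")
if d:
    ys,xs=np.nonzero(d[0]["pixels"]); X=back(s,np.c_[xs,ys],.030); L=W((0,0,-CASE[2]),X-[CASE[0],CASE[1],0])
    print(d[0]["score"],len(xs),np.percentile(L,[1,5,50,95,99],axis=0).round(4))
p=W(CASE,[-.0015,.0325,.09])[0]; q=p.copy(); q[2]=.010
go(("pre",p,YC),("grasp",q,YC))
cv2.imwrite("pics/n3.png",cv2.resize(s["img"][220:310,170:270,::-1],(800,720-120),interpolation=cv2.INTER_CUBIC))
E
```

```text
t: 8.1
eef_pos: [0.6438, 0.1585, 0.0539]
tool_rot: [-0.002, 0.73, 0.683, -0.004]
contact_force: [-14.3, -0.6, 14.1]
gripper_width: 0.001
grasp_force: 10.1
t: 8.8
eef_pos: [0.5422, 0.2253, 0.1441]
tool_rot: [0.0, 0.73, 0.683, -0.0]
contact_force: [0.5, -0.4, -1.2]
gripper_width: 0.538
grasp_force: 0.0
t 8.85 pos [0.5434 0.2243 0.1439] F [-0.2  0.2  0.2] w 45.7 gf 0.0 q7 -0.87
rivet_head []
wing_mid [([224.1, 277.7], 0.88), ([332.2, 166.8], 0.35)]
[0.5161 0.2093 0.03  ] [[-0.0054 -0.0042  0.03  ]]
0.75 497 [[-0.0229 -0.0666  0.03  ]
 [-0.0206 -0.0605  0.03  ]
 [-0.0045 -0.0004  0.03  ]
 [ 0.0116  0.0561  0.03  ]
 [ 0.0137  0.0617  0.03  ]]
t 9.1 pos [0.5438 0.2239 0.1435] F [ 0.7  0.3 -0.3] w 46.1 gf 0.0 q7 -0.87
pre xyz [0.0203, -0.0228, 0.0535] rot [-0.01, 0.01, -0.11]
grasp xyz [0.0203, -0.0228, 0.1335] rot [-0.01, 0.01, -0.11]
```

```bash
python3 -m crank '[{"delta_rot":[0,0,0],"xyz":[0.015,-0.015,0.02],"fingers":-0.08},{"delta_rot":[0,0,0],"xyz":[0.021,-0.023,0.055],"fingers":-0.08},{"delta_rot":[0,0,0],"xyz":[0.021,-0.023,0.09],"fingers":-0.08},{"delta_rot":[0,0,0],"xyz":[0.021,-0.023,0.11],"fingers":-0.08},{"delta_rot":[0,0,0],"xyz":[0.021,-0.023,0.125],"fingers":-0.08},{"delta_rot":[0,0,0],"xyz":[0.021,-0.023,0.133],"fingers":-0.08},{"delta_rot":[0,0,0],"xyz":[0.021,-0.023,0.133],"fingers":-0.08}]'
python3 -c "
from h import *
go(('grasp',W(CASE,[-.0015,.034,.010])[0],YC))"
```

```text
t: 9.8
eef_pos: [0.5213, 0.2471, 0.0101]
tool_rot: [-0.0, 0.731, 0.682, -0.0]
contact_force: [0.2, 0.7, -0.2]
gripper_width: 0.541
grasp_force: 0.0
t 9.8 pos [0.5213 0.2471 0.0101] F [ 0.2  0.7 -0.2] w 46.0 gf 0.0 q7 -1.05
grasp xyz [0.0002, 0.0012, 0.0001] rot [-0.05, 0.03, -0.03]
```

```bash
python3 -m crank '[{"delta_rot":[0,0,0],"xyz":[0,0.001,0],"fingers":1},{"delta_rot":[0,0,0],"xyz":[0,0.001,0],"fingers":1},{"delta_rot":[0,0,0],"xyz":[0,0.001,0],"fingers":1},{"delta_rot":[0,0,0],"xyz":[0,0.001,0],"fingers":1},{"delta_rot":[0,0,0],"xyz":[0,0.001,0],"fingers":1},{"delta_rot":[0,0,0],"xyz":[0,0.001,-0.01],"fingers":1},{"delta_rot":[0,0,0],"xyz":[0,0.001,-0.04],"fingers":1},{"delta_rot":[0,0,0],"xyz":[0,0.001,-0.08],"fingers":1},{"delta_rot":[0,0,0],"xyz":[0,0.001,-0.12],"fingers":1},{"delta_rot":[0,0,0],"xyz":[0,0.001,-0.12],"fingers":1}]' 60
python3 - <<'E'
from h import *
show()
s=viewer.read_camera("side"); t=viewer.read_camera("top")
d=cut_out("side","wing_mid"); print([ (x["score"],x["pixel"],x["pixels"].sum()) for x in d])
print([(x["score"],x["pixel"]) for x in search_frame("side","rivet_head")])
f=lambda im,s: cv2.resize(im,s,interpolation=cv2.INTER_CUBIC)
cv2.imwrite("pics/n4.png",np.hstack([f(t["img"][150:230,140:220,::-1],(300,300)),f(s["img"][190:310,150:270,::-1],(500,500))[:300] if 0 else f(s["img"][200:290,150:270,::-1],(400,300))]))
E
```

```text
t: 10.8
eef_pos: [0.5251, 0.2495, 0.1368]
tool_rot: [0.001, 0.731, 0.682, 0.005]
contact_force: [-0.4, 0.6, -0.4]
gripper_width: 0.336
grasp_force: 59.3
t 10.8 pos [0.5251 0.2495 0.1368] F [-0.4  0.6 -0.4] w 28.6 gf 59.3 q7 -0.93
[(0.66, [209.6, 252.3], np.int64(194))]
[(0.67, [299.2, 252.7]), (0.28, [228.1, 178.2])]
```

View pics/n4.png

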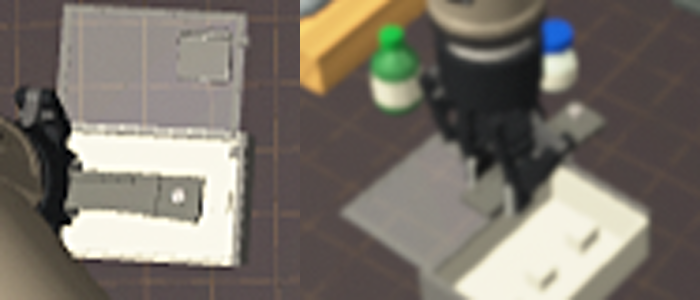

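The wing is gripped and level, with the rivet visible at top-view crop (178,196). I'll measure the rivet in the tool frame.

```bash
cat >> h.py <<'E'
def spot(r,c,h=6):
    u,v=np.round(c).astype(int); g=cv2.cvtColor(r["img"],cv2.COLOR_RGB2GRAY).astype(float)[v-h:v+h+1,u-h:u+h+1]
    w=np.clip(g-(np.median(g)+.45*(g.max()-np.median(g))),0,None); yy,xx=np.mgrid[-h:h+1,-h:h+1]
    return np.array([u+(w*xx).sum()/w.sum(), v+(w*yy).sum()/w.sum()]),g
E
python3 - <<'E'
from h import *
o=show()
t=viewer.read_camera("top"); s=viewer.read_camera("side"); o=show()
Rc=rot(o["tool_rot"]); p=np.array(o["eef_pos"])
ut,g=spot(t,[187,202],4); print(g.astype(int))
X=back(t,ut,p[2]+.030)[0]; print("top",ut,X,(Rc.T@(X-p)).round(4))
us=proj(s,X)[0]; us,g=spot(s,us,4); print(g.astype(int)); Y=tri(t,ut,s,us); print("tri",us,proj(s,X)[0],Y.round(4),(Rc.T@(Y-p)).round(4))
E
```

```text
t 11.0 pos [0.5216 0.2465 0.13  ] F [ 0.6 -0.7 -1.1] w 28.2 gf 59.3 q7 -0.94
t 11.1 pos [0.5215 0.2466 0.1295] F [-0.  -0.7 -1.2] w 28.2 gf 59.3 q7 -0.94
[[112 130 131 127 124 129 125 143 142]
 [115 136 138 136 134 135 134 134 134]
 [118 138 140 136 134 141 124 135 138]
 [119 137 139 133 181 193 186 141 136]
 [117 138 138 145 223 228 238 151 138]
 [127 140 137 148 214 230 226 138 136]
 [139 143 138 135 173 197 184 130 137]
 [140 142 141 139 135 138 137 138 140]
 [137 140 139 140 139 139 139 140 141]]
top [188.10726644 202.47750865] [0.51331741 0.15836687 0.1594776 ] [-0.0886 -0.0022 -0.0299]
[[ 72  72  73  75  78  76  73  69  70]
 [ 73  76  86  90  84  75  71  70  68]
 [ 80  98 118 125 112  89  77  72  70]
 [100 131 159 166 151 123  98  83  74]
 [122 156 183 191 175 144 120 101  87]
 [132 156 180 183 169 144 127 118 107]
 [130 143 157 157 142 130 127 127 122]
 [128 133 141 138 128 124 126 127 128]
 [127 129 132 131 125 126 126 127 126]]
tri [233.82460137 234.35763098] [234.82025301 233.50482887] [0.5144 0.1595 0.1565] [-0.0874 -0.0012 -0.0269]
```

Run:
```python
from h import *
f=lambda y,z:W(PRESS,[.0018,y,z])[0]
go(("a",f(.228,.12),YP),("b",f(.228,.043),YP),("c",f(.088,.043),YP),("d",f(.088,.033),YP))
```

```text
t 11.1 pos [0.5215 0.2466 0.1295] F [-0.  -0.7 -1.2] w 28.2 gf 59.3 q7 -0.94
a xyz [-0.2182, -0.016, 0.0098] rot [-0.13, 0.07, -6.33]
b xyz [-0.2181, -0.0158, 0.0868] rot [-0.13, 0.07, -6.33]
c xyz [-0.3573, -0.0004, 0.087] rot [-0.13, 0.07, -6.33]
d xyz [-0.3573, -0.0004, 0.097] rot [-0.13, 0.07, -6.33]
```

```bash
python3 -m crank '[{"delta_rot":[0,0,-1],"xyz":[-0.03,-0.002,0],"fingers":1},{"delta_rot":[0,0,-2],"xyz":[-0.07,-0.005,0],"fingers":1},{"delta_rot":[0,0,-3],"xyz":[-0.11,-0.008,0],"fingers":1},{"delta_rot":[0,0,-4.5],"xyz":[-0.15,-0.011,0.005],"fingers":1},{"delta_rot":[0,0,-6],"xyz":[-0.19,-0.014,0.01],"fingers":1},{"delta_rot":[0,0,-6.3],"xyz":[-0.218,-0.016,0.03],"fingers":1},{"delta_rot":[0,0,-6.3],"xyz":[-0.218,-0.016,0.06],"fingers":1},{"delta_rot":[0,0,-6.3],"xyz":[-0.218,-0.016,0.08],"fingers":1},{"delta_rot":[0,0,-6.3],"xyz":[-0.218,-0.016,0.08],"fingers":1},{"delta_rot":[0,0,-6.3],"xyz":[-0.218,-0.016,0.08],"fingers":1}]'
python3 - <<'E'
from h import *
t=viewer.read_camera("top"); s=viewer.read_camera("side"); o=show()
Rc=rot(o["tool_rot"]); p=np.array(o["eef_pos"])
X=p+Rc@[-.088,-.0018,-.030]; 
for r in(t,s):
    u=proj(r,X)[0]; us,g=spot(r,u,5); print(u.round(1),us.round(1),g.max(),np.median(g))
f=lambda y,z:W(PRESS,[.0018,y,z])[0]
go(("b",f(.228,.043),YP),("c",f(.088,.043),YP),("d",f(.088,.033),YP))
F=lambda im,s: cv2.resize(im,s,interpolation=cv2.INTER_CUBIC)
cv2.imwrite("pics/n5.png",np.hstack([F(t["img"][150:240,220:340,::-1],(400,300)),F(s["img"][150:240,230:350,::-1],(400,300))]))
E
```

```text
t: 12.1
eef_pos: [0.491, 0.0313, 0.0505]
tool_rot: [-0.001, 0.692, 0.722, -0.0]
contact_force: [-0.3, 0.3, -0.6]
gripper_width: 0.334
grasp_force: 59.3
t 12.2 pos [0.4921 0.0314 0.0516] F [-0.2 -0.5 -0.8] w 28.5 gf 59.3 q7 -0.55
[266.8 208.5] [266.9 208.9] 231.0 138.0
[282.  212.4] [286.7 212.7] 184.0 87.0
t 12.2 pos [0.4921 0.0314 0.0516] F [-0.2 -0.5 -0.8] w 28.5 gf 59.3 q7 -0.55
b xyz [-0.0014, -0.0016, 0.0086] rot [0.06, -0.02, 0.0]
c xyz [-0.1414, -0.0016, 0.0085] rot [0.06, -0.02, 0.0]
d xyz [-0.1414, -0.0017, 0.0185] rot [0.06, -0.02, 0.0]
```

View pics/n5.png

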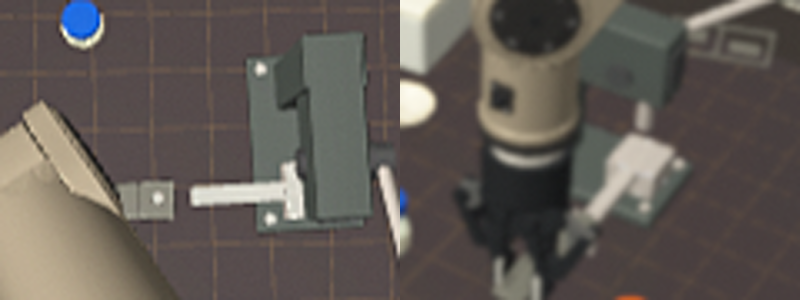

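Top view: rivet at (157,199), pointing along the work rest at (192–290,~194), and it matches the prediction. Inserting now.

```bash
python3 -m crank '[{"delta_rot":[0,0,0],"xyz":[-0.01,-0.0016,0.0085],"fingers":1},{"delta_rot":[0,0,0],"xyz":[-0.03,-0.0016,0.0085],"fingers":1},{"delta_rot":[0,0,0],"xyz":[-0.055,-0.0016,0.0085],"fingers":1},{"delta_rot":[0,0,0],"xyz":[-0.08,-0.0016,0.0085],"fingers":1},{"delta_rot":[0,0,0],"xyz":[-0.105,-0.0016,0.0085],"fingers":1},{"delta_rot":[0,0,0],"xyz":[-0.125,-0.0016,0.0085],"fingers":1},{"delta_rot":[0,0,0],"xyz":[-0.137,-0.0016,0.0085],"fingers":1},{"delta_rot":[0,0,0],"xyz":[-0.1414,-0.0016,0.0085],"fingers":1},{"delta_rot":[0,0,0],"xyz":[-0.1414,-0.0016,0.0085],"fingers":1},{"delta_rot":[0,0,0],"xyz":[-0.1414,-0.0016,0.0085],"fingers":1}]'
python3 - <<'E'
from h import *
s=viewer.read_camera("side"); o=show()
Rc=rot(o["tool_rot"]); p=np.array(o["eef_pos"])
X=p+Rc@[-.088,-.0018,-.030]; print(X, proj(s,X), proj(s,W(PRESS,[0,0,.081])))
go(("c",W(PRESS,[.0018,.088,.043])[0],YP),("d",W(PRESS,[.0018,.088,.033])[0],YP))
cv2.imwrite("pics/n6.png",cv2.resize(s["img"][150:225,250:350,::-1],(800,600),interpolation=cv2.INTER_CUBIC))
E
```

```text
t: 13.2
eef_pos: [0.4958, -0.1094, 0.0424]
tool_rot: [-0.0, 0.692, 0.722, 0.0]
contact_force: [0.3, 0.2, -0.7]
gripper_width: 0.334
grasp_force: 59.3
t 13.25 pos [ 0.4958 -0.1092  0.0424] F [-0.6 -0.1 -1. ] w 28.5 gf 59.3 q7 -0.27
[ 0.49781612 -0.19720097  0.07236117] [[303.20603438 189.82368254]] [[303.38122728 187.5995012 ]]
t 13.25 pos [ 0.4958 -0.1092  0.0424] F [-0.6 -0.1 -1. ] w 28.5 gf 59.3 q7 -0.27
c xyz [-0.0007, 0.0006, -0.0006] rot [0.02, -0.03, 0.07]
d xyz [-0.0007, 0.0005, 0.0094] rot [0.02, -0.03, 0.07]
```

View pics/n6.png

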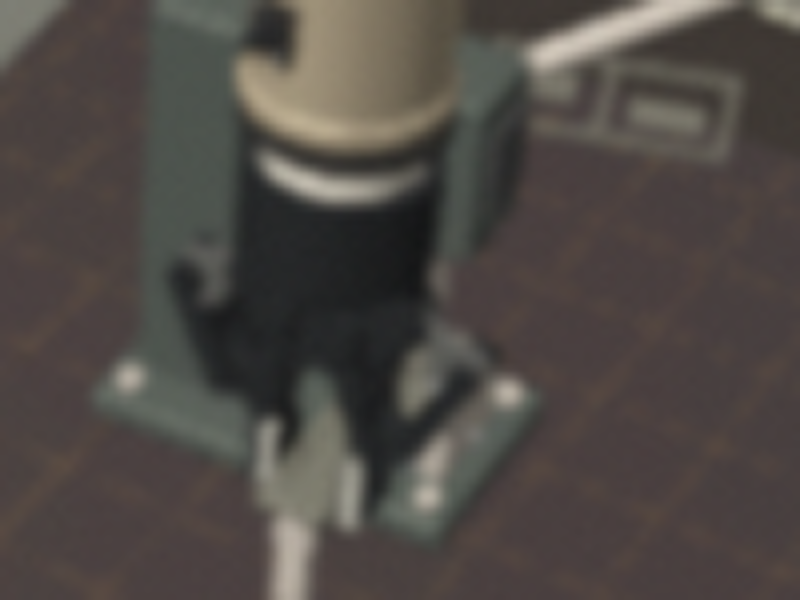

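The side view shows the wing aligned above the rest at (295,530), between the fingers. I've used all ten pictures, so I'm lowering with force feedback.

```bash
python3 -m crank '[{"delta_rot":[0,0,0],"xyz":[-0.0007,0.0005,0.004],"fingers":1},{"delta_rot":[0,0,0],"xyz":[-0.0007,0.0005,0.007],"fingers":1},{"delta_rot":[0,0,0],"xyz":[-0.0007,0.0005,0.009],"fingers":1},{"delta_rot":[0,0,0],"xyz":[-0.0007,0.0005,0.009],"fingers":1},{"delta_rot":[0,0,0],"xyz":[-0.0007,0.0005,0.009],"fingers":1}]'
```

```text
t: 13.75
eef_pos: [0.4964, -0.1106, 0.0348]
tool_rot: [0.0, 0.692, 0.722, -0.0]
contact_force: [-7.1, 0.4, 22.4]
gripper_width: 0.336
grasp_force: 61.8
```

```bash
python3 -m crank '[{"delta_rot":[0,0,0],"xyz":[0,0,-0.0015],"fingers":1},{"delta_rot":[0,0,0],"xyz":[0,0,-0.0015],"fingers":1}]'; python3 -m crank '[{"delta_rot":[0,0,0],"xyz":[0,0,0],"fingers":0.15},{"delta_rot":[0,0,0],"xyz":[0,0,0],"fingers":0.0},{"delta_rot":[0,0,0],"xyz":[0,0,0],"fingers":-0.1},{"delta_rot":[0,0,0],"xyz":[0,0,0],"fingers":-0.2},{"delta_rot":[0,0,0],"xyz":[0,0,0],"fingers":-0.2}]'
python3 -m crank '[{"delta_rot":[0,0,0],"xyz":[0,0,-0.02],"fingers":-0.2},{"delta_rot":[0,0,0],"xyz":[0,0,-0.05],"fingers":-0.2},{"delta_rot":[0,0,0],"xyz":[0.04,0,-0.09],"fingers":-0.2},{"delta_rot":[0,0,0],"xyz":[0.09,0,-0.11],"fingers":-0.2},{"delta_rot":[0,0,0],"xyz":[0.13,-0.01,-0.13],"fingers":-0.2},{"delta_rot":[0,0,0],"xyz":[0.16,-0.01,-0.16],"fingers":-0.2},{"delta_rot":[0,0,0],"xyz":[0.16,-0.01,-0.19],"fingers":-0.2},{"delta_rot":[0,0,0],"xyz":[0.16,-0.01,-0.19],"fingers":-0.2}]'
python3 - <<'E'
from h import *
t=viewer.read_camera("top"); s=viewer.read_camera("side"); show()
for c,r in(("top",t),("side",s)):
    for d in cut_out(c,"wing_mid")[:2]:
        ys,xs=np.nonzero(d["pixels"]); L=W((0,0,-PRESS[2]),back(r,np.c_[xs,ys],.053)-[PRESS[0],PRESS[1],0])
        print(c,round(d["score"],2),len(xs),np.percentile(L[:,:2],[2,50,98],axis=0).round(4).tolist(), "tip x by y:",[(round(a,3),L[(abs(L[:,1]-a)<.008),0].round(4)[[0]].tolist() if 0 else np.percentile(L[abs(L[:,1]-a)<.008,0],[3,97]).round(4).tolist() if (abs(L[:,1]-a)<.008).any() else None) for a in(.04,.06,.08,.1)])
    print(c,"rivet",[(d["pixel"],round(d["score"],2)) for d in search_frame(c,"rivet_head")[:3]], "expect",proj(r,W(PRESS,[0,0,.063])).round(1), "ram",proj(r,W(PRESS,[0,0,.081])).round(1))
cv2.imwrite("pics/n7.png",s["img"][:,:,::-1]);cv2.imwrite("pics/t7.png",t["img"][:,:,::-1])
E
```

```text
t: 13.95
eef_pos: [0.4964, -0.1108, 0.0349]
tool_rot: [0.0, 0.692, 0.722, 0.0]
contact_force: [-1.8, 0.8, 7.2]
gripper_width: 0.335
grasp_force: 60.1
t: 14.45
eef_pos: [0.4962, -0.1112, 0.0347]
tool_rot: [-0.0, 0.692, 0.722, -0.0]
contact_force: [-0.2, 0.1, -0.0]
gripper_width: 0.607
grasp_force: 0.0
t: 15.25
eef_pos: [0.4818, 0.0505, 0.2287]
tool_rot: [0.003, 0.691, 0.723, 0.003]
contact_force: [0.7, -0.2, -0.4]
gripper_width: 0.601
grasp_force: 0.0
t 15.35 pos [0.4798 0.048  0.2251] F [-0.6 -0.4 -0.8] w 51.0 gf 0.0 q7 -0.37
top 0.72 316 [[-0.0154, 0.0149], [-0.002, 0.0653], [0.0122, 0.1109]] tip x by y: [(0.04, [-0.015, 0.0093]), (0.06, [-0.0137, 0.0106]), (0.08, [-0.0154, 0.0116]), (0.1, [-0.0143, 0.0129])]
top rivet [([194.7, 164.6], 0.45)] expect [[314.3 206.2]] ram [[315.2 206.1]]
side 0.84 339 [[-0.0199, -0.0096], [-0.0012, 0.0573], [0.0175, 0.1214]] tip x by y: [(0.04, [-0.0202, 0.0159]), (0.06, [-0.0179, 0.0171]), (0.08, [-0.0191, 0.0168]), (0.1, [-0.017, 0.0181])]
side 0.37 1825 [[-0.0548, -0.3597], [0.0434, -0.0779], [0.1492, 0.1324]] tip x by y: [(0.04, [-0.0577, 0.1069]), (0.06, [-0.0577, 0.1]), (0.08, [-0.056, 0.1001]), (0.1, [-0.0546, 0.0889])]
side rivet [([228.7, 178.4], 0.71)] expect [[303.  191.9]] ram [[303.4 187.6]]
```

Run:
```python
import cv2
g=cv2.imread("pics/n7.png",0); print("cols",list(range(292,316)))
for v in range(174,204): print(v,*g[v,292:316])
```

```text
cols [292, 293, 294, 295, 296, 297, 298, 299, 300, 301, 302, 303, 304, 305, 306, 307, 308, 309, 310, 311, 312, 313, 314, 315]
174 64 56 49 59 68 70 67 67 75 80 80 80 79 81 80 81 75 64 57 51 45 46 56 65
175 46 47 54 64 72 73 73 75 77 79 80 79 79 79 81 80 75 64 57 51 46 48 57 65
176 39 47 61 72 73 75 76 78 78 79 79 80 79 80 80 79 73 62 56 50 49 53 60 64
177 37 46 61 73 77 78 79 80 80 80 78 79 79 79 79 79 71 59 53 52 54 59 64 65
178 39 48 60 68 72 75 76 79 78 79 80 79 79 80 80 78 70 56 50 53 60 64 65 65
179 43 55 62 66 66 66 68 72 74 80 87 85 80 81 80 78 68 55 50 55 62 65 67 65
180 45 58 65 65 65 65 64 66 74 93 109 104 91 83 78 76 68 56 52 58 64 65 65 65
181 47 61 66 67 66 66 64 66 81 114 138 133 110 89 78 74 67 61 62 65 64 67 66 66
182 54 64 65 67 67 65 66 70 89 127 155 151 126 97 77 71 67 65 68 69 68 68 66 66
183 59 65 66 66 65 65 65 72 96 134 160 156 131 101 77 68 68 66 68 68 67 67 68 68
184 60 65 67 65 66 66 65 73 100 140 162 154 130 104 79 67 65 66 66 66 66 68 69 71
185 65 66 67 67 67 66 66 73 103 143 161 151 127 100 78 67 65 66 66 66 65 66 68 70
186 67 67 68 70 70 69 68 73 106 146
[... 903 characters left out ...]
 146 107 85 76 70
197 139 167 173 157 131 122 119 114 113 116 120 122 121 117 114 123 148 165 157 132 121 121 108 84
198 149 164 155 136 125 121 121 119 119 119 122 120 116 114 124 149 167 158 133 126 149 165 149 108
199 140 143 130 121 121 122 123 122 122 122 121 116 114 126 150 169 164 135 111 122 153 172 155 120
200 125 126 117 114 119 121 122 122 122 120 117 117 129 155 174 169 143 113 100 111 133 142 131 105
201 118 119 116 117 121 122 123 122 121 116 115 131 161 181 179 153 120 99 96 99 105 106 100 86
202 116 118 119 121 123 123 122 121 115 112 122 153 181 187 166 128 105 99 96 93 94 92 86 75
203 117 119 122 123 122 123 121 116 112 118 141 166 182 174 140 108 103 107 100 94 92 88 78 66
```

The wing lies centred on the rest with its tip at y≈0.114. Rivet and ram both sit at column ~302, so they line up. Moving to the lever next.

Run:
```python
from h import *
h=W(PRESS,[-.0948,-.081,.30])[0]; print(h)
o=telemetry.get_obs()["eef_pos"]; go(("up",[o[0]-.01,o[1]-.05,.36],YP),("over",[h[0],h[1],.36],YP),("pre",h,YP))
```

```text
[ 0.40697611 -0.28279987  0.3       ]
t 15.55 pos [0.4789 0.0475 0.2236] F [-0.4 -0.2  0.2] w 50.8 gf 0.0 q7 -0.37
up xyz [-0.0496, -0.0123, -0.1364] rot [-0.13, 0.0, -0.1]
over xyz [-0.3272, -0.0855, -0.1362] rot [-0.13, 0.0, -0.1]
pre xyz [-0.3272, -0.0854, -0.0762] rot [-0.13, 0.0, -0.1]
```

```bash
python3 -m crank '[{"delta_rot":[0,0,0],"xyz":[0,-0.01,-0.04],"fingers":1},{"delta_rot":[0,0,0],"xyz":[-0.01,-0.02,-0.08],"fingers":1},{"delta_rot":[0,0,0],"xyz":[-0.03,-0.03,-0.12],"fingers":1},{"delta_rot":[0,0,0],"xyz":[-0.07,-0.045,-0.14],"fingers":1},{"delta_rot":[0,0,0],"xyz":[-0.115,-0.06,-0.14],"fingers":1},{"delta_rot":[0,0,0],"xyz":[-0.16,-0.07,-0.14],"fingers":1},{"delta_rot":[0,0,0],"xyz":[-0.205,-0.075,-0.14],"fingers":1},{"delta_rot":[0,0,0],"xyz":[-0.25,-0.08,-0.14],"fingers":1},{"delta_rot":[0,0,0],"xyz":[-0.29,-0.085,-0.14],"fingers":1},{"delta_rot":[0,0,0],"xyz":[-0.327,-0.085,-0.14],"fingers":1}]'
python3 -m crank '[{"delta_rot":[0,0,0],"xyz":[0,0,0.03],"fingers":1},{"delta_rot":[0,0,0],"xyz":[0,0,0.06],"fingers":1},{"delta_rot":[0,0,0],"xyz":[0,0,0.075],"fingers":1},{"delta_rot":[0,0,0],"xyz":[0,0,0.075],"fingers":1},{"delta_rot":[0,0,0],"xyz":[0,0,0.075],"fingers":1}]'
python3 - <<'E'
from h import *
h=W(PRESS,[-.0948,-.081,.256])[0]
go(("touch",h,YP))
s=viewer.read_camera("side"); t=viewer.read_camera("top")
print([(d["pixel"],round(d["score"],2)) for d in search_frame("side","lever_grip")[:2]], proj(s,W(PRESS,[-.0948,-.0764,.246])))
E
```

```text
t: 16.55
eef_pos: [0.4068, -0.2844, 0.3637]
tool_rot: [-0.001, 0.693, 0.721, -0.0]
contact_force: [1.0, 0.2, 0.0]
gripper_width: 0.003
grasp_force: 0.0
t: 17.05
eef_pos: [0.4081, -0.2821, 0.2896]
tool_rot: [-0.001, 0.692, 0.721, 0.0]
contact_force: [0.4, 0.2, -0.0]
gripper_width: 0.001
grasp_force: 0.0
t 17.05 pos [ 0.4081 -0.2821  0.2896] F [ 0.4  0.2 -0. ] w 0.1 gf 0.0 q7 0.45
touch xyz [-0.0007, -0.0011, 0.0336] rot [-0.04, -0.05, -0.05]
[([340.2, 146.1], 0.64)] [[346.7440162  142.43500302]]
```

```bash
python3 -m crank '[{"delta_rot":[0,0,0],"xyz":[-0.0007,-0.001,0.02],"fingers":1},{"delta_rot":[0,0,0],"xyz":[-0.0007,-0.001,0.032],"fingers":1},{"delta_rot":[0,0,0],"xyz":[-0.0007,-0.002,0.036],"fingers":1},{"delta_rot":[0,0,0],"xyz":[-0.0007,-0.004,0.04],"fingers":1},{"delta_rot":[0,0,0],"xyz":[-0.0007,-0.004,0.04],"fingers":1}]'
```

```text
t: 17.7
eef_pos: [0.4029, -0.283, 0.25]
tool_rot: [-0.001, 0.693, 0.721, -0.001]
contact_force: [-4.6, 1.8, 5.6]
gripper_width: 0.001
grasp_force: 2.8
```

```bash
python3 -m crank '[{"delta_rot":[0,0,0],"xyz":[0,-0.006,0.008],"fingers":1},{"delta_rot":[0,0,0],"xyz":[0,-0.011,0.0165],"fingers":1},{"delta_rot":[0,0,0],"xyz":[0,-0.017,0.028],"fingers":1},{"delta_rot":[0,0,0],"xyz":[0,-0.022,0.040],"fingers":1},{"delta_rot":[0,0,0],"xyz":[0,-0.026,0.0525],"fingers":1},{"delta_rot":[0,0,0],"xyz":[0,-0.029,0.0655],"fingers":1},{"delta_rot":[0,0,0],"xyz":[0,-0.0305,0.0785],"fingers":1},{"delta_rot":[0,0,0],"xyz":[0,-0.031,0.0915],"fingers":1},{"delta_rot":[0,0,0],"xyz":[0,-0.031,0.0915],"fingers":1}]'
python3 -c "
from h import *
go(('end',W(PRESS,[-.0948-.0304,-.081,.121])[0],YP))"
```

```text
t: 18.6
eef_pos: [0.3731, -0.2842, 0.1573]
tool_rot: [-0.0, 0.692, 0.722, -0.0]
contact_force: [-1.8, -0.9, 3.2]
gripper_width: -0.001
grasp_force: 1.8
t 18.6 pos [ 0.3731 -0.2842  0.1573] F [-1.8 -0.9  3.2] w -0.1 gf 1.8 q7 0.42
end xyz [-0.0, 0.0036, 0.0363] rot [-0.04, -0.03, -0.04]
```

```bash
python3 -m crank '[{"delta_rot":[0,0,0],"xyz":[0,0,0.010],"fingers":1},{"delta_rot":[0,0,0],"xyz":[0,0.001,0.018],"fingers":1},{"delta_rot":[0,0,0],"xyz":[0,0.002,0.025],"fingers":1},{"delta_rot":[0,0,0],"xyz":[0,0.003,0.031],"fingers":1},{"delta_rot":[0,0,0],"xyz":[0,0.004,0.036],"fingers":1},{"delta_rot":[0,0,0],"xyz":[0,0.004,0.038],"fingers":1},{"delta_rot":[0,0,0],"xyz":[0,0.004,0.038],"fingers":1},{"delta_rot":[0,0,0],"xyz":[0,0.004,0.038],"fingers":1}]'
```

```text
t: 19.4
eef_pos: [0.3772, -0.2844, 0.1212]
tool_rot: [-0.0, 0.692, 0.721, -0.001]
contact_force: [-5.4, -0.1, 10.8]
gripper_width: 0.005
grasp_force: 5.6
```

```bash
python3 -m crank '[{"delta_rot":[0,0,0],"xyz":[0,0,0.002],"fingers":1},{"delta_rot":[0,0,0],"xyz":[0,0,0.003],"fingers":1},{"delta_rot":[0,0,0],"xyz":[0,0,0.003],"fingers":1},{"delta_rot":[0,0,0],"xyz":[0,0,0.003],"fingers":1}]'
```

```text
t: 19.8
eef_pos: [0.3775, -0.2844, 0.1197]
tool_rot: [0.0, 0.693, 0.721, -0.001]
contact_force: [-11.5, 2.8, 29.2]
gripper_width: 0.002
grasp_force: 14.5
```

The stop is reached: 29 N with no further travel. I'm letting the lever back up along its arc.

```bash
python3 -m crank '[{"delta_rot":[0,0,0],"xyz":[0,-0.002,-0.015],"fingers":1},{"delta_rot":[0,0,0],"xyz":[0,-0.004,-0.03],"fingers":1},{"delta_rot":[0,0,0],"xyz":[0,-0.004,-0.045],"fingers":1},{"delta_rot":[0,0,0],"xyz":[0,-0.003,-0.06],"fingers":1},{"delta_rot":[0,0,0],"xyz":[0,0,-0.075],"fingers":1},{"delta_rot":[0,0,0],"xyz":[0,0.004,-0.09],"fingers":1},{"delta_rot":[0,0,0],"xyz":[0,0.01,-0.105],"fingers":1},{"delta_rot":[0,0,0],"xyz":[0,0.018,-0.12],"fingers":1},{"delta_rot":[0,0,0],"xyz":[0,0.026,-0.135],"fingers":1},{"delta_rot":[0,0,0],"xyz":[0,0.03,-0.155],"fingers":1}]'
python3 -m crank '[{"delta_rot":[0,0,0],"xyz":[0,0,-0.04],"fingers":1},{"delta_rot":[0,0,0],"xyz":[0,0,-0.08],"fingers":1},{"delta_rot":[0,0,0],"xyz":[-0.04,0.02,-0.10],"fingers":1},{"delta_rot":[0,0,0],"xyz":[-0.08,0.03,-0.10],"fingers":1},{"delta_rot":[0,0,0],"xyz":[-0.12,0.04,-0.10],"fingers":1},{"delta_rot":[0,0,0],"xyz":[-0.15,0.04,-0.10],"fingers":1},{"delta_rot":[0,0,0],"xyz":[-0.15,0.04,-0.10],"fingers":1}]'
python3 - <<'E'
from h import *
t=viewer.read_camera("top"); s=viewer.read_camera("side"); show()
for c,r in(("top",t),("side",s)):
    for n in("lever_grip","wing_mid","case"): 
        print(c,n,[(np.round(d["pixel"],1).tolist(),round(d["score"],2)) for d in search_frame(c,n)[:2]])
    for d in cut_out(c,"wing_mid")[:1]:
        ys,xs=np.nonzero(d["pixels"]); L=W((0,0,-PRESS[2]),back(r,np.c_[xs,ys],.053)-[PRESS[0],PRESS[1],0])
        print(c,round(d["score"],2),len(xs),np.percentile(L[:,:2],[2,50,98],axis=0).round(4).tolist())
    n=0
    old=cv2.imread("pics/top0.png" if c=="top" else "pics/side0.png"); old=cv2.resize(old,(512,384),interpolation=cv2.INTER_AREA)[:,:,::-1]
    df=(np.abs(old.astype(int)-r["img"]).max(2)>60).astype(np.uint8); k,_,st,ce=cv2.connectedComponentsWithStats(df)
    print(c,"changed",[(st[i].tolist()) for i in range(1,k) if st[i,4]>12])
    cv2.imwrite(f"pics/{c}8.png",r["img"][:,:,::-1])
g=cv2.cvtColor(s["img"],cv2.COLOR_RGB2GRAY)
for v in range(180,200): print(v,*g[v,296:310])
E
```

```text
t: 20.8
eef_pos: [0.4085, -0.2818, 0.2728]
tool_rot: [0.0, 0.692, 0.722, 0.001]
contact_force: [0.4, -0.6, -0.6]
gripper_width: -0.001
grasp_force: 0.0
t: 21.5
eef_pos: [0.4529, -0.4352, 0.371]
tool_rot: [-0.0, 0.694, 0.72, -0.0]
contact_force: [-0.6, -0.3, -0.2]
gripper_width: -0.001
grasp_force: 0.0
t 21.6 pos [ 0.454  -0.4307  0.3718] F [ 0.3 -0.4 -0.2] w 0.4 gf 0.0 q7 0.61
top lever_grip [([344.2, 238.5], 0.71), ([179.0, 187.0], 0.51)]
top wing_mid [([293.0, 207.9], 0.86)]
top case [([123.6, 272.2], 0.66), ([177.7, 189.3], 0.65)]
top 0.68 364 [[-0.0156, 0.0129], [-0.001, 0.0653], [0.015, 0.1139]]
top changed [[155, 151, 51, 35, 1585], [152, 191, 52, 30, 389], [447, 192, 65, 58, 2285], [160, 198, 23, 9, 170], [276, 203, 24, 11, 67], [278, 203, 32, 10, 136], [483, 298, 9, 3, 14], [496, 340, 16, 44, 360]]
side lever_grip [([340.1, 149.1], 0.51)]
side wing_mid [([295.4, 205.4], 0.84)]
side case [([211.3, 269.6], 0.89)]
side 0.58 308 [[-0.0204, -0.0094], [-0.0022, 0.054], [0.0151, 0.1186]]
side changed [[343, 0, 43, 82, 1979], [418, 0, 71, 117, 3654], [477, 119, 35, 7, 159], [468, 124
[... 594 characters left out ...]
5 120 95 74 67 66 66
188 75 75 72 75 93 122 137 128 108 87 70 67 66 67
189 74 76 86 95 94 97 104 100 88 75 67 66 67 66
190 81 97 123 134 121 103 93 86 81 75 70 67 67 66
191 105 132 159 160 142 125 116 111 109 100 86 74 69 67
192 135 161 170 160 143 142 152 155 145 128 110 89 77 78
193 164 174 162 143 135 153 177 178 155 133 121 104 98 108
194 178 170 146 129 131 148 167 167 144 127 123 116 120 139
195 170 149 131 124 123 131 140 136 128 123 119 117 121 148
196 149 127 121 117 115 120 122 123 122 122 116 114 126 154
197 133 121 118 115 113 117 121 123 120 118 115 124 149 165
198 125 123 121 119 118 120 122 121 116 114 124 149 167 160
199 121 123 123 124 123 124 122 117 114 126 149 170 164 135
```

Run:
```python
from h import *
t=viewer.read_camera("top")
d=cut_out("top","tab_pad")
for x in d[:2]:
    ys,xs=np.nonzero(x["pixels"]); L=W((0,0,-CASE[2]),back(t,np.c_[xs,ys],.061)-[CASE[0],CASE[1],0]); print(x["score"],len(xs),np.percentile(L[:,:2],[3,50,97],axis=0).round(4).tolist())
g=cv2.cvtColor(t["img"],cv2.COLOR_RGB2GRAY)
for v in range(150,180): print(v,*g[v,183:206])
```

```text
0.63 165 [[0.0927, -0.067], [0.1111, -0.0467], [0.1282, -0.0284]]
150 89 88 91 89 89 90 90 90 89 90 89 90 101 92 90 90 91 92 92 92 93 92 93
151 80 80 82 82 82 84 83 87 86 86 87 88 98 88 87 88 91 90 90 89 89 90 92
152 141 127 125 124 123 125 111 110 109 109 95 94 105 95 97 96 83 82 81 83 84 86 89
153 184 170 169 157 171 175 162 161 162 163 152 149 154 151 148 151 142 142 139 142 128 128 114
154 168 169 173 160 173 174 174 174 176 178 179 178 184 186 183 183 185 189 190 185 175 179 141
155 172 173 175 175 174 173 165 167 172 171 171 170 182 179 177 175 176 181 179 171 180 185 149
156 174 175 175 175 175 178 167 171 171 172 172 172 180 169 170 172 172 172 168 166 177 179 152
157 166 166 165 165 169 171 171 168 170 165 163 164 150 147 156 157 157 143 166 167 180 182 143
158 168 167 166 167 172 147 141 133 152 149 151 150 162 179 169 170 170 169 157 167 180 169 137
159 166 167 166 168 169 146 141 148 165 165 165 195 184 186 172 172 167 176 132 168 181 163 147
160 168 168 167 169 145 177 181 190 188 186 183 211 167 160 159 160 149 146 137 175 182 183 180
161 167 165 168 167 142 174 178 176
[... 1075 characters left out ...]
147 142 140 152 172 181 183 151 101
173 175 175 171 170 171 172 172 171 176 175 176 175 183 181 179 173 173 174 174 181 171 147 98
174 168 167 168 168 168 167 168 167 166 168 168 167 174 175 168 169 169 170 169 179 165 134 92
175 168 169 167 169 169 167 168 168 169 168 167 166 171 174 168 168 170 170 171 181 181 122 91
176 167 168 169 168 168 169 167 169 169 167 169 167 168 175 169 170 170 171 171 181 184 122 90
177 168 167 169 168 168 168 169 167 168 168 167 168 167 174 170 170 170 170 171 181 182 122 90
178 168 169 168 169 168 168 168 168 169 168 167 166 170 178 171 170 171 170 172 183 179 112 90
179 168 168 169 167 168 168 168 167 168 169 169 168 168 177 170 169 170 170 174 182 183 103 90
```

```bash
python3 -c "
from station import job; print(job.hand_in())"
```

```text
the job is handed in; nothing more can be done
None
```

I've handed the job in: the case is open to its stop, the wing lies in the press under the ram, the lever was pulled to its stop and has sprung back, and I saw nothing else moved; the rivet's full 6 mm drive is inferred from the stop and a small shift in the side view.

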